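# Reset the tripped breakers of the bench power box and switch off the dead outlet

## Task

All three breakers of the bench power box have tripped and their round reset buttons have popped out. Reset the two sound ones: press the button slowly until you feel it snap over and stay in, never pushing a button harder than 18 N (about twice what the snap takes). One breaker is dead: its button stays soft right down to its stop and comes back out, so do not force it; switch that outlet off at its rocker, leave the other two outlets on, and do not disturb the tools lying by.

Things in the scene. Friction and masses are not known exactly. Their poses are not given: they have to be found in the camera images.
- reset_1 (a joint): travel of the left-hand reset button, m: 0 = as far out as it goes, grows as it is pressed in. Tripped, it rests between 0 and 0.0015. Sound breaker: resistance climbs to a peak of 6 to 10 N, then falls to nothing as it snaps over, and the button stays in by itself. Dead breaker: only springs, below 4 N up to its hard stop, no drop, and comes out again when let go. Which of the three is dead changes
- reset_1_top (a point): centre of the top face of the left-hand reset button, a black round button 21 mm across that stands about 17 mm proud of the box's lid when tripped; moves with it; pressed straight down
- rocker_1 (a joint): angle of the left-hand rocker switch, rad: 0 = on (rear half down), 0.42 = off (front half, towards the robot, down). It is an over-centre switch and snaps from one end to the other past 0.21; 5 to 9 N at the marked point turns it
- rocker_1_off (a point): point on top of the front half of the left-hand rocker, 12.5 mm in front of its pivot (-x of the box); press here straight down, about 4 mm, to switch that outlet off. The rocker is a black see-saw 34 mm front to back and 21 mm wide, slightly dished, 14 mm proud of the lid at this point while on
- reset_2 (a joint): travel of the middle reset button, m: 0 = as far out as it goes, grows as it is pressed in. Tripped, it rests between 0 and 0.0015. From rest to the breakover it travels 3 to 8 mm, to the hard stop 3 to 11 mm (a sound one has 1.5 mm or more left after the breakover); this differs between breakers, changes places and cannot be seen. Force as told for the left-hand one
- reset_2_top (a point): centre of the top face of the middle reset button, a black round button 21 mm across that stands about 17 mm proud of the box's lid when tripped; moves with it; pressed straight down
- rocker_2 (a joint): angle of the middle rocker switch, rad: 0 = on (rear half down), 0.42 = off (front half, towards the robot, down). It is an over-centre switch and snaps from one end to the other past 0.21; 5 to 9 N at the marked point turns it
- rocker_2_off (a point): point on top of the front half of the middle rocker, 12.5 mm in front of its pivot (-x of the box); press here straight down, about 4 mm, to switch that outlet off. The rocker is a black see-saw 34 mm front to back and 21 mm wide, slightly dished, 14 mm proud of the lid at this point while on
- reset_3 (a joint): travel of the right-hand reset button, m: 0 = as far out as it goes, grows as it is pressed in. Tripped, it rests between 0 and 0.0015. Force and travel as told for the left-hand and middle ones
- reset_3_top (a point): centre of the top face of the right-hand reset button, a black round button 21 mm across that stands about 17 mm proud of the box's lid when tripped; moves with it; pressed straight down
- rocker_3 (a joint): angle of the right-hand rocker switch, rad: 0 = on (rear half down), 0.42 = off (front half, towards the robot, down). It is an over-centre switch and snaps from one end to the other past 0.21; 5 to 9 N at the marked point turns it
- rocker_3_off (a point): point on top of the front half of the right-hand rocker, 12.5 mm in front of its pivot (-x of the box); press here straight down, about 4 mm, to switch that outlet off. The rocker is a black see-saw 34 mm front to back and 21 mm wide, slightly dished, 14 mm proud of the lid at this point while on
- power_box: the bench power box, fixed on the worktop: grey case 150 mm front to back (its x), 236 mm wide (its y), flat aluminium lid 56 mm above the worktop; origin on the worktop under its middle, -x faces the robot. Three outlets side by side at y = +72 (left), 0, -72 mm (right); for each, front to back: the rocker (pivot x = -48 mm), the reset button (x = 0), the socket (x = +45 mm)
- screwdriver: small screwdriver, 121 mm, lying beside the box; leave it alone
- nippers: small nippers, 82 mm, lying beside the box; leave them alone
- loupe: folding loupe, 66 mm, lying beside the box; leave it alone

How it is judged:
By the outcome, as a careful person would: the job done as asked, in the order asked, and still so for the second after the job is handed in, with the robot touching nothing.
It also fails if it takes over 64 s, if anything falls off the work surface, if the arm or the gripper's body presses on something with over 40 N, if the wrist force passes 120 N, or if a joint passes its speed limit or range.

## Robot

A 6-joint arm with a two-finger parallel gripper is mounted at the origin on a cart in front of the work surface, level with it; the furniture and walls round the work are solid. World frame = base frame: x ahead of the robot, y to its left, z up, the work surface at z = 0. Lengths are in mm, angles in degrees, forces in N, time in s.
With the tool pointing down it reaches from about 300 to 850 mm from the base axis. Payload 4.2 kg.
Tool frame: the origin (TCP) lies between the finger pads; the fingertips stand 19 mm ahead of it and the grasp point (between the pads) is the TCP (env.tips_ahead is the distance from the TCP to the fingertips, in mm); z points along the fingers, y is the direction in which the jaws open and shut (so a half turn about z gives the same grasp; the last joint's range is limited). The gripper opens to 91 mm and grips with 3 to 60 N. Pads are 32 mm wide; open, the fingers measure 118 mm over their backs; the gripper's body (76 mm by 178 mm) begins 60 mm behind the grasp point.
Start: joints at [-1.146, 18.312, 89.639, -0, 72.044, -1.146], TCP at [575.014, 0, 232.976] pointing down, gripper open.
Joint ranges: [-177.97, 177.97], [-48.28, 115.42], [12.27, 149.76], [-77.06, 257.06], [2.81, 150.46], [-146.56, 146.56]. Speed limits (degrees/s): [147.25, 147.25, 180, 180, 180, 180].

## Interface

Orientations are given as [roll, pitch, yaw] about the fixed x, y, z axes, in that order (R = Rz(yaw) Ry(pitch) Rx(roll)).
In Python, from workcell import telemetry, viewer, job_done, env gives the robot as it stands. The module is installed in compiled form; this text tells all that it offers.
- The arm moves only by the shell command python3 -m jog 'ROWS' [FORCE]. ROWS is JSON, a list of rows, each a list of 3 entries, a list of its own where there are three numbers: the shift along the tool's x, y, z in cm, then the turn about the tool's z in degrees, then the opening, from 0 (shut) to 1 (fully open). A call has 1 to 10 rows; each row shifts and turns the pose as measured when the row begins, along the tool's axes as they then stand; what a row does not reach is not made up. A row lasts 1/8 s, in which the tool goes at most 62.5 mm and 10.7 degrees, less where a joint would pass 70% of its speed; a pose out of reach is approached as far as the arm can. A call is refused whole if a number of a shift passes 6.25 or a number of a turn 10.7, either way. A call with a gripper value outside its range is refused whole. The fingers move at their own pace and stop on an object; FORCE is the grip in N (left out, the last holds). Time passes only in rows, so rows that do not move let the fingers close. It gives the time, the measured TCP pose, the force and the opening at its end, in the units of the state.
- telemetry.state(): the state, without advancing time (a new reading comes with each control period).
- viewer.grab_frame(name): name is "scene" or "side" or "wrist"; returns a dict with "color" (420x560x3 uint8, red, green, blue), "K" (3x3 intrinsics, pixels), "k1" (the pictures are not rectified: a ray, as slopes to the right and down, at radius r is drawn at 1 + k1 r^2 times it, then the intrinsics apply), "rvec" (rotation vector, rad) and "tvec" (3), from world to camera coordinates, as OpenCV has them. Camera axes: x right, y down, z forward; pixel columns grow to the right and rows downward; lengths in mm; the calibration is good to about 2 mm. A picture is of the moment at which its call begins. There is no depth.
- job_done(): hands the job in, once; it reports no verdict.
The state is a dict: "time_s": time; "qpos": joint angles; "qvel": joint speeds; "effort": joint torques, N m; "ee_pos": TCP position; "ee_rot": TCP orientation; "force": force on the tool from outside, world axes, zero at the start; "torque": the same for the moment, N m; "gripper_width": finger opening in mm.
Only numpy, scipy, OpenCV 4.12 (cv2) and the standard library are available. Lean on these libraries where they do the work, as an engineer would, in place of code of your own. Each camera call takes 0.05 s, during which the arm holds its last target. There are 200 camera calls.

## Working session

There is one attempt and no reset: what is moved stays moved. The work goes in short steps, Python scripts to look and compute and a shell command to move; the robot and the scene stay as the last step left them, time stands still between calls to the robot, and variables do not carry over. Pictures are saved under pics/ and viewed, about 8 in all and at most 12, crops included, and the job is handed in when it is done.

```bash
mkdir -p pics
cat > h.py <<'E'
import numpy as np, cv2
from workcell import telemetry, viewer, env
from scipy.spatial.transform import Rotation as R
def grab(n,fn=None):
    f=viewer.grab_frame(n)
    if fn: cv2.imwrite('pics/'+fn,f['color'][:,:,::-1])
    np.save('pics/%s.npy'%n,f,allow_pickle=True); return f
def ray(f,u,v):
    K=np.array(f['K']);d=np.array([f['k1'],0,0,0,0],float)
    p=cv2.undistortPoints(np.array([[[u,v]]],float),K,d)[0,0]
    M=cv2.Rodrigues(np.array(f['rvec'],float))[0];t=np.array(f['tvec'],float).ravel()
    return -M.T@t, M.T@np.array([p[0],p[1],1])
def onz(f,u,v,z):
    c,d=ray(f,u,v); return c+d*(z-c[2])/d[2]
def proj(f,P):
    d=np.array([f['k1'],0,0,0,0],float)
    return cv2.projectPoints(np.array(P,float).reshape(-1,1,3),np.array(f['rvec'],float),np.array(f['tvec'],float),np.array(f['K']),d)[0][:,0]
E
python3 - <<'E'
from h import *
print(telemetry.state())
a=[grab(n)['color'] for n in('scene','side','wrist')]
cv2.imwrite('pics/a0.png',a[0][:,:,::-1]);cv2.imwrite('pics/a1.png',cv2.resize(np.hstack(a[1:]),(800,300))[:,:,::-1])
E
```

```text
{'time_s': 0.0, 'qpos': array([-1.14402085e+00,  1.83502088e+01,  8.97065430e+01, -1.92677470e-03,
        7.20437254e+01, -1.14528517e+00]), 'qvel': array([ 0.02073468, -0.06329523,  0.06570019, -0.04130159, -0.00401103,
        0.08198716]), 'effort': array([-5.01459035e-04, -4.12465632e+01, -2.31973493e+01,  7.28826877e-02,
        4.58198413e-02, -1.41870069e-04]), 'ee_pos': array([5.74524396e+02, 1.91470893e-02, 2.32133685e+02]), 'ee_rot': array([-1.79899506e+02, -1.76786926e-04,  9.00018598e+01]), 'force': array([ 0.1706701 , -0.64844986, -0.71403111]), 'torque': array([0.00517329, 0.00081941, 0.03391386]), 'gripper_width': 91.05229449256667}
```

View pics/a0.png

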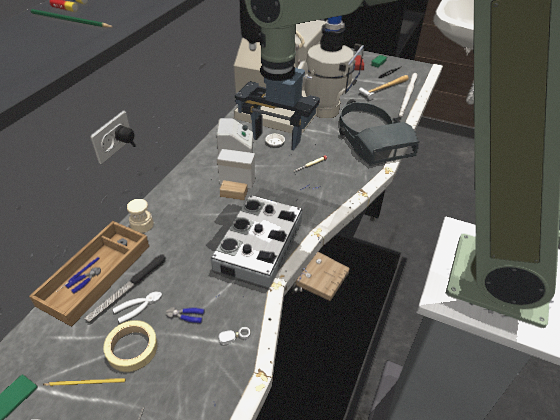

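View pics/a1.png

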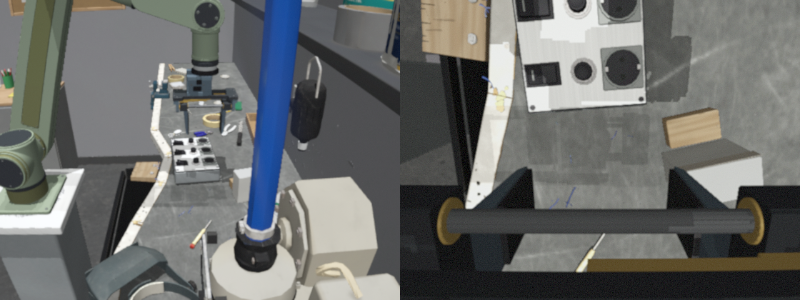

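The scene view shows the box at about (257,237), with the rockers on the right, towards the robot. The wrist view shows its right-hand end. I'll get a rough position, then centre the wrist camera over it.

Run:
```python
from h import *
f=np.load('pics/scene.npy',allow_pickle=True).item()
for p in [(252,197),(302,207),(212,263),(268,278),(257,237)]: print(p,onz(f,*p,56).round(0))
w=np.load('pics/wrist.npy',allow_pickle=True).item()
for p in [(280,210),(0,0),(560,0),(183*1.0,105*1.4),(451-400,90)]:print('w',p,onz(w,*p,56).round(0))
c,d=ray(w,280,210);print(c,d, w['K'],w['k1'])
```

```text
(252, 197) [618.  52.  56.]
(302, 207) [485.  31.  56.]
(212, 263) [599. 291.  56.]
(268, 278) [466. 275.  56.]
(257, 237) [543. 175.  56.]
w (280, 210) [575. -14.  56.]
w (0, 0) [351. 160.  56.]
w (560, 0) [798. 160.  56.]
w (183.0, 147.0) [491.  42.  56.]
w (51, 90) [383.  90.  56.]
[575.49888301  74.05997605 383.93632878] [-0.0025116  -0.25872633 -0.96596582] [[377.92099091   0.         280.43515149]
 [  0.         377.92099091 212.21210094]
 [  0.           0.           1.        ]] -0.029497394726365138
```

```bash
python3 -m jog '[[[6,-1,0],0,0],[[6,-1,0],0,0],[[6,-1,0],0,0],[[0,0,0],0,0],[[0,0,0],0,0]]' 30
python3 - <<'E'
from h import *
grab('wrist','w1.png'); grab('scene')
print(telemetry.state()['ee_pos'],telemetry.state()['force'])
E
```

```text
time_s: 0.78
ee_pos: [544.2, 183.6, 230.4]
ee_rot: [-179.8, 0.1, 89.8]
force: [-0.1, 0.2, -0.3]
gripper_width: 43.9
[544.46250695 182.87964604 230.45777984] [ 0.46827493 -0.11068703 -0.05971072]
```

View pics/w1.png

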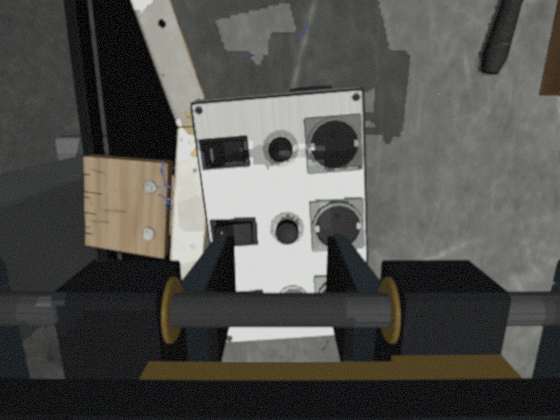

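The wrist picture has left (+y) at the top. The left button is at (280,150), the middle one at (287,231), the left rocker at about (224,152), and the lid corners at (192,102) and (363,90). Next I'll measure the discs and cross-check them against the first wrist picture and the scene view.

```bash
cp pics/wrist.npy pics/w1.npy
python3 - <<'E'
from h import *
w=np.load('pics/w1.npy',allow_pickle=True).item()
def blobs(f,box,th,lo,hi):
    x0,y0,x1,y1=box
    g=cv2.cvtColor(f['color'],cv2.COLOR_RGB2GRAY)[y0:y1,x0:x1]
    n,l,s,c=cv2.connectedComponentsWithStats((g<th).astype(np.uint8),connectivity=4)
    for i in range(1,n):
        if lo<s[i,4]<hi:
            p=c[i]+[x0,y0]; print(p.round(1),'bb',s[i,:4]+[x0,y0,0,0],s[i,4],'z73',onz(f,*p,73)[:2].round(1),'z56',onz(f,*p,56)[:2].round(1))
for th in(45,70): print('th',th);blobs(w,(185,80,380,250),th,100,4000)
for p in [(192,102),(363,90),(367,262),(228,341)]: print(p,onz(w,*p,56)[:2].round(1))
f=np.load('pics/scene.npy',allow_pickle=True).item()
print('scene');blobs(f,(205,190,310,290),50,20,900)
E
```

```text
th 45
[335.  144.2] bb [312 122  45  46] 1344 z73 [588.7 229.6] z56 [591.1 228.1]
[223.3 151.1] bb [200 137  48  31] 973 z73 [498.1 224.3] z56 [495.5 222.5]
[278.7 148.3] bb [269 138  22  23] 328 z73 [543.2 226.5] z56 [543.1 224.7]
[226.  234.3] bb [207 220  46  30] 648 z73 [497.4 153.1] z56 [494.7 147.3]
[337.8 242.6] bb [326 233  28  17] 308 z73 [594.  145.2] z56 [596.7 139. ]
th 70
[310.4  87.6] bb [289  84  44   8] 180 z73 [568.1 273.4] z56 [569.4 274.2]
[286.1  94.5] bb [192  85 175  19] 261 z73 [549.2 268.2] z56 [549.4 268.8]
[372.9 127. ] bb [364 116  16  19] 121 z73 [618.6 243.2] z56 [622.7 242.4]
[334.4 144. ] bb [311 121  47  47] 1649 z73 [588.3 229.8] z56 [590.6 228.2]
[224.5 151.9] bb [200 136  49  33] 1275 z73 [499.1 223.7] z56 [496.5 221.8]
[279.6 149.1] bb [268 137  24  25] 432 z73 [543.9 225.8] z56 [543.8 224. ]
[338.  228.2] bb [317 206  42  44] 1405 z73 [593.8 158.3] z56 [596.4 152.8]
[232.2 233.3] bb [206 218  51  32] 1231 z73 [502.8 153.9] z56 [500.4 148.2]
[286.7 230.7] bb [276 219  22  24] 423 z73 [549.8 156.2] z56 [550.  150.6]
(192, 102) [471.1 263.3]
(363, 90) [612.8 272.3]
(367, 262) [624.6 119.7]
(228, 341) [491.8  35.6]
scene
[268.5 209.2] bb [265 206   8   7] 37 z73 [551.4  91.8] z56 [559.   75.6]
[286.6 216.2] bb [278 212  17  10] 99 z73 [500.7  95.1] z56 [507.2  78.9]
[240.9 223.5] bb [234 220  15   9] 94 z73 [590.1 165.9] z56 [598.5 151.2]
[257.9 228.1] bb [255 225   7   8] 46 z73 [546.3 162. ] z56 [553.8 147.2]
[276.8 235.5] bb [268 231  18  11] 125 z73 [495.5 164.8] z56 [501.9 150.1]
[228.8 244.3] bb [221 239  16  11] 123 z73 [583.8 237.9] z56 [592.1 224.7]
[246.5 248.9] bb [243 245   8   9] 57 z73 [540.5 232.9] z56 [547.8 219.6]
[265.9 256.8] bb [257 252  19  11] 141 z73 [490.3 235.2] z56 [496.6 222. ]
[227.4 271. ] bb [221 265  14  13] 115 z73 [548.7 308.3] z56 [556.2 296.6]
```

Run:
```python
import cv2
a=cv2.imread('pics/w1.png')[85:255,185:375]
b=cv2.imread('pics/a0.png')[190:285,205:310]
cv2.imwrite('pics/c1.png',__import__('numpy').hstack([cv2.resize(a,(430,385)),cv2.resize(b,(370,385))]))
```

```text
(no output)
```

View pics/c1.png

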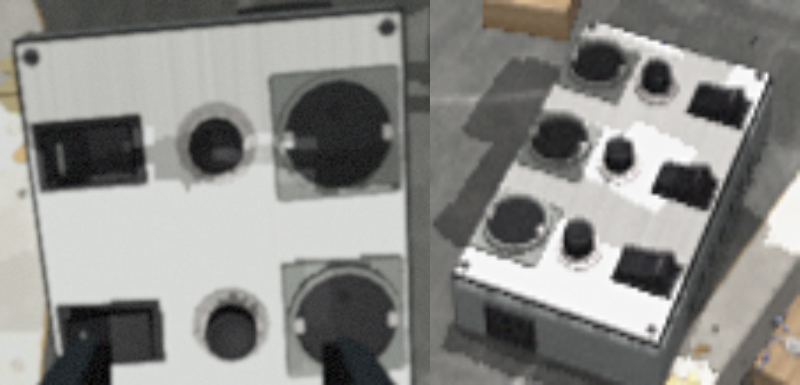

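All three views agree once I allow for the visible button sides:

| Button | x, y (mm) |
|---|---|
| Left | (543.7, 225.3) |
| Middle | (549.8, 154.3) |
| Right | (555.4, 83.4) |

The spacing comes to about 71–72 mm and the box yaw to about +4.6°. I'll move above the left button.

```bash
python3 -m jog '[[[4.2,-0.1,0],-4.7,0],[[0,0,3],0,0],[[0,0,3],0,0],[[0,0,3],0,0],[[0,0,2],0,0],[[0,0,0],0,0],[[0,0,0],0,0]]' 30
python3 - <<'E'
from h import *
f=grab('side'); w=grab('wrist');s=grab('scene')
u=proj(s,[543.7,225.3,73])[0].astype(int); 
a=s['color'][150:290,190:330]
cv2.imwrite('pics/d.png',np.hstack([cv2.resize(a,(400,400)),cv2.resize(w['color'],(400,400))])[:,:,::-1])
print(u,telemetry.state()['force'])
E
```

```text
time_s: 1.75
ee_pos: [548.3, 216.0, 119.2]
ee_rot: [179.9, 0.1, 93.7]
force: [0.3, -0.5, 0.3]
gripper_width: 0.3
[246 246] [ 0.03881555  0.50439656 -0.130783  ]
```

View pics/d.png

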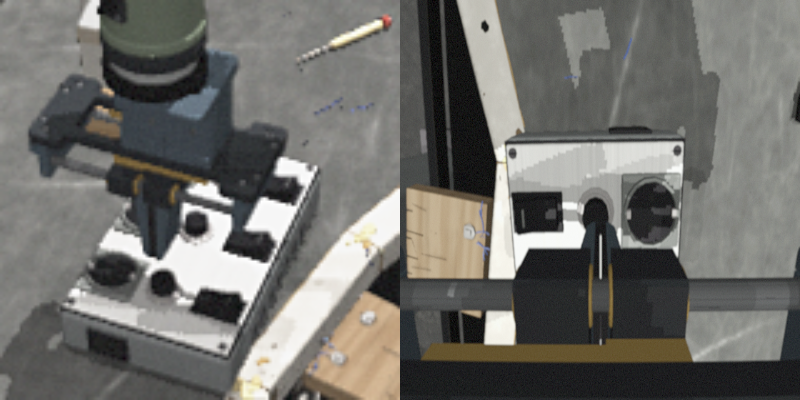

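The fingers are shut and hover beside the left button, which is at about (596,210) in the wrist half. I'll correct the offset and go down.

```bash
python3 -m jog '[[[0.96,-0.4,0],-0.9,0],[[0,0,0],0,0],[[0,0,0.5],0,0],[[0,0,0.5],0,0],[[0,0,0],0,0]]'
```

```text
time_s: 2.52
ee_pos: [543.4, 227.2, 110.1]
ee_rot: [179.8, 0.0, 94.8]
force: [-0.1, 0.8, -0.0]
gripper_width: 0.6
```

```bash
python3 -m jog '[[[-0.2,0,0.5],0,0],[[0,0,0.5],0,0],[[0,0,0.3],0,0],[[0,0,0],0,0]]'; for i in 1 2 3 ; do python3 -m jog '[[[0,0,0.1],0,0]]' | grep -E "pos|force"; done
```

```text
time_s: 3.02
ee_pos: [543.6, 224.8, 95.7]
ee_rot: [179.8, 0.0, 94.8]
force: [-0.2, 0.4, -0.1]
gripper_width: 0.4
ee_pos: [543.8, 224.8, 94.8]
force: [0.7, 0.4, -0.0]
ee_pos: [543.8, 224.9, 93.9]
force: [-0.8, 0.4, 0.1]
ee_pos: [543.9, 225.0, 92.9]
force: [0.9, 0.6, -0.6]
```

```bash
for i in 1 2 3 4; do python3 -m jog '[[[0,0,0.08],0,0]]' | grep -E "pos|force"; done
```

```text
ee_pos: [544.0, 224.9, 92.2]
force: [-0.1, 0.2, 0.8]
ee_pos: [543.9, 224.9, 91.5]
force: [0.1, -0.2, 0.9]
ee_pos: [544.0, 224.9, 90.7]
force: [-0.5, 0.1, 1.1]
ee_pos: [543.9, 224.9, 90.0]
force: [0.0, -0.7, 1.7]
```

```bash
for i in 1 2 3 4; do python3 -m jog '[[[0,0,0.08],0,0]]' | grep -E "pos|force"; done
```

```text
ee_pos: [543.9, 224.9, 89.3]
force: [-0.8, -0.7, 3.2]
ee_pos: [543.9, 224.9, 88.9]
force: [-2.5, -0.0, 5.0]
ee_pos: [543.9, 224.9, 88.6]
force: [-2.7, -1.4, 6.5]
ee_pos: [543.9, 224.9, 88.5]
force: [-1.9, -0.9, 7.4]
```

```bash
for i in 1 2 3; do python3 -m jog '[[[0,0,0.1],0,0]]' | grep -E "pos|force"; done
```

```text
ee_pos: [543.9, 224.9, 88.3]
force: [-1.9, -0.5, 7.1]
ee_pos: [543.9, 224.9, 88.1]
force: [-1.9, -1.3, 8.4]
ee_pos: [543.9, 224.9, 88.1]
force: [-3.3, -0.6, 8.2]
```

```bash
for i in 1 2; do python3 -m jog '[[[0,0,0.13],0,0]]' | grep -E "pos|force"; done
```

```text
ee_pos: [543.9, 224.9, 87.8]
force: [-2.3, -0.3, 9.0]
ee_pos: [543.9, 224.9, 87.6]
force: [-3.1, -0.3, 8.5]
```

```bash
for i in 1 2; do python3 -m jog '[[[0,0,0.13],0,0]]' | grep -E "pos|force"; done
```

```text
ee_pos: [543.9, 224.9, 87.5]
force: [-2.7, -1.4, 9.7]
ee_pos: [543.9, 224.9, 87.3]
force: [-3.2, -1.0, 9.5]
```

```bash
for i in 1 2; do python3 -m jog '[[[0,0,0.14],0,0]]' | grep -E "pos|force"; done
```

```text
ee_pos: [543.9, 224.9, 87.2]
force: [-2.9, -1.2, 9.6]
ee_pos: [543.9, 224.9, 87.0]
force: [-2.3, -1.8, 10.0]
```

```bash
for i in 1 2; do python3 -m jog '[[[0,0,0.15],0,0]]' | grep -E "pos|force"; done
```

```text
ee_pos: [543.9, 224.9, 86.8]
force: [-2.9, -1.4, 10.1]
ee_pos: [543.9, 224.9, 86.5]
force: [-2.6, -1.4, 9.4]
```

```bash
for i in 1 2; do python3 -m jog '[[[0,0,0.14],0,0]]' | grep -E "pos|force"; done
```

```text
ee_pos: [543.8, 224.9, 86.2]
force: [-2.1, -1.2, 8.9]
ee_pos: [543.8, 224.9, 85.9]
force: [-2.4, -1.3, 8.6]
```

Force is past its peak and falling.

```bash
for i in 1 2 3; do python3 -m jog '[[[0,0,0.12],0,0]]' | grep -E "pos|force"; done
```

```text
ee_pos: [543.8, 224.9, 85.7]
force: [-2.3, -1.2, 6.4]
ee_pos: [543.8, 224.9, 85.3]
force: [-2.0, -0.9, 5.5]
ee_pos: [543.8, 224.9, 84.6]
force: [-2.2, -0.3, 3.5]
```

```bash
for i in 1 2 3; do python3 -m jog '[[[0,0,0.08],0,0]]' | grep -E "pos|force"; done
```

```text
ee_pos: [543.8, 224.9, 83.7]
force: [-0.6, -0.6, -0.4]
ee_pos: [543.9, 224.9, 82.5]
force: [0.3, -0.1, -0.1]
ee_pos: [543.9, 224.9, 81.3]
force: [-0.1, -0.1, -0.1]
```

The left button snapped over: the force peaked at about 10 N, then fell to 0. I'll go up and over to the middle one.

```bash
python3 -m jog '[[[0,0,-1.5],0,0],[[0,0,-1.5],0,0],[[-3.5,0,0],0,0],[[-3.5,0,0],0,0],[[0,0,0],0,0],[[0,0,0],0,0],[[0,0,0],0,0]]'
```

```text
time_s: 7.65
ee_pos: [552.0, 155.8, 118.3]
ee_rot: [178.8, -0.2, 94.9]
force: [0.2, -0.1, -0.4]
gripper_width: 0.2
```

```bash
python3 -m jog '[[[-0.13,-0.23,0.8],0,0],[[0,0,0.7],0,0],[[0,0,0.4],0,0],[[0,0,0],0,0],[[0,0,0],0,0]]' ; for i in 1 2 3 ; do python3 -m jog '[[[0,0,0.1],0,0]]' | grep -E "pos|force"; done
```

```text
time_s: 8.28
ee_pos: [549.4, 155.9, 97.1]
ee_rot: [178.9, -0.2, 95.0]
force: [-0.3, -0.1, -0.3]
gripper_width: 0.2
ee_pos: [549.6, 156.0, 96.2]
force: [-0.2, 0.5, -0.4]
ee_pos: [549.7, 156.0, 95.3]
force: [0.0, 0.1, -0.7]
ee_pos: [549.8, 156.0, 94.4]
force: [0.5, 0.1, 0.7]
```

```bash
python3 -m jog '[[[-0.15,0,0.08],0,0]]' | grep -E "pos|force"; for i in 1 2 3 4; do python3 -m jog '[[[0,0,0.08],0,0]]' | grep -E "pos|force"; done
```

```text
ee_pos: [550.0, 154.5, 93.5]
force: [-0.2, 0.4, -0.5]
ee_pos: [550.0, 154.3, 92.8]
force: [-0.5, -0.8, -0.7]
ee_pos: [550.1, 154.3, 91.9]
force: [0.1, 0.0, 1.1]
ee_pos: [550.1, 154.4, 91.2]
force: [-1.3, -0.4, 2.6]
ee_pos: [550.1, 154.4, 90.6]
force: [-0.6, 0.2, 3.1]
```

```bash
for i in 1 2 3 4; do python3 -m jog '[[[0,0,0.1],0,0]]' | grep -E "pos|force"; done
```

```text
ee_pos: [550.1, 154.4, 89.7]
force: [-1.6, -0.1, 2.8]
ee_pos: [550.1, 154.4, 88.9]
force: [-0.9, -0.6, 3.4]
ee_pos: [550.1, 154.4, 88.2]
force: [-2.6, -1.6, 8.0]
ee_pos: [550.1, 154.4, 88.0]
force: [-3.2, -0.7, 10.4]
```

```bash
python3 -m jog '[[[0,0,0.1],0,0]]' | grep -E "pos|force"; python3 -m jog '[[[0,0,0.1],0,0]]' | grep -E "pos|force"
```

```text
ee_pos: [550.1, 154.4, 88.0]
force: [-4.3, -1.0, 10.1]
ee_pos: [550.1, 154.4, 88.0]
force: [-3.1, -2.3, 9.8]
```

It sat soft at about 3 N, then stopped hard at 88.0 mm (about 10 N, no movement), so it looks dead. I won't force it. The right button will confirm this by elimination.

```bash
python3 -m jog '[[[0,0,-1.5],0,0],[[0,0,-1.5],0,0],[[-3.6,-0.1,0],0,0],[[-3.6,-0.1,0],0,0],[[0,0,0],0,0],[[0,0,0],0,0],[[0,0,0],0,0]]'
```

```text
time_s: 10.9
ee_pos: [555.7, 82.6, 122.1]
ee_rot: [178.5, -0.3, 95.1]
force: [0.2, 0.0, -0.8]
gripper_width: 0.3
```

```bash
python3 -m jog '[[[0.06,-0.03,0.8],0,0],[[0,0,0.7],0,0],[[0,0,0.6],0,0],[[0,0,0.2],0,0],[[0,0,0],0,0],[[0,0,0],0,0]]' ; for i in 1 2 3 ; do python3 -m jog '[[[0,0,0.08],0,0]]' | grep -E "pos|force"; done
```

```text
time_s: 11.65
ee_pos: [555.5, 85.1, 96.7]
ee_rot: [178.6, -0.3, 95.2]
force: [0.5, 0.0, 0.5]
gripper_width: 0.3
ee_pos: [555.7, 85.1, 96.1]
force: [-0.4, -0.6, -0.1]
ee_pos: [555.8, 85.1, 95.4]
force: [-0.4, -0.4, -0.5]
ee_pos: [555.9, 85.1, 94.7]
force: [-0.7, 0.1, -0.9]
```

```bash
python3 -m jog '[[[-0.16,0,0.1],0,0]]' | grep -E "pos|force"; for i in 1 2 3 4 5; do python3 -m jog '[[[0,0,0.09],0,0]]' | grep -E "pos|force"; done
```

```text
ee_pos: [556.1, 83.5, 93.7]
force: [-0.6, 0.3, 0.4]
ee_pos: [556.1, 83.4, 92.7]
force: [0.4, 0.6, -0.3]
ee_pos: [556.1, 83.4, 91.8]
force: [-0.8, -0.2, 1.5]
ee_pos: [556.2, 83.4, 91.2]
force: [-2.4, -0.3, 5.2]
ee_pos: [556.1, 83.4, 90.8]
force: [-1.7, -0.1, 7.0]
ee_pos: [556.1, 83.4, 90.6]
force: [-1.8, -1.0, 6.9]
```

```bash
for i in 1 2 3; do python3 -m jog '[[[0,0,0.11],0,0]]' | grep -E "pos|force"; done
```

```text
ee_pos: [556.1, 83.4, 90.4]
force: [-2.8, 0.5, 7.7]
ee_pos: [556.1, 83.4, 90.2]
force: [-2.3, -1.1, 8.7]
ee_pos: [556.1, 83.4, 90.1]
force: [-2.4, 0.7, 7.6]
```

```bash
for i in 1 2 3; do python3 -m jog '[[[0,0,0.13],0,0]]' | grep -E "pos|force"; done
```

```text
ee_pos: [556.1, 83.4, 89.8]
force: [-3.0, 0.4, 8.2]
ee_pos: [556.1, 83.4, 89.4]
force: [-2.1, -0.2, 6.7]
ee_pos: [556.1, 83.4, 88.7]
force: [-1.3, -0.7, 3.3]
```

```bash
for i in 1 2 3; do python3 -m jog '[[[0,0,0.08],0,0]]' | grep -E "pos|force"; done
```

```text
ee_pos: [556.2, 83.4, 87.8]
force: [-0.6, -0.2, -0.0]
ee_pos: [556.2, 83.4, 86.9]
force: [-1.0, 0.4, 4.2]
ee_pos: [556.3, 83.5, 86.5]
force: [-1.9, -0.7, 8.3]
```

The right button also snapped (peak 8.5 N, then 0, then its stop). So the middle breaker is dead. I'll move over the middle rocker and take a look.

```bash
python3 -m jog '[[[0,0,-1.5],0,0],[[0,0,-2.5],0,0],[[3.6,-3,0],0,0],[[3.6,-3,0],0,0],[[0,0,0],0,0],[[0,0,0],0,0],[[0,0,0],0,0]]'
python3 - <<'E'
from h import *
w=grab('wrist');s=grab('scene')
a=s['color'][150:290,190:330]
cv2.imwrite('pics/e.png',np.hstack([cv2.resize(a,(400,400)),cv2.resize(w['color'],(400,400))])[:,:,::-1])
E
```

```text
time_s: 14.78
ee_pos: [490.7, 150.6, 129.6]
ee_rot: [177.9, -0.4, 95.2]
force: [0.5, 0.0, 1.1]
gripper_width: 0.7
```

View pics/e.png

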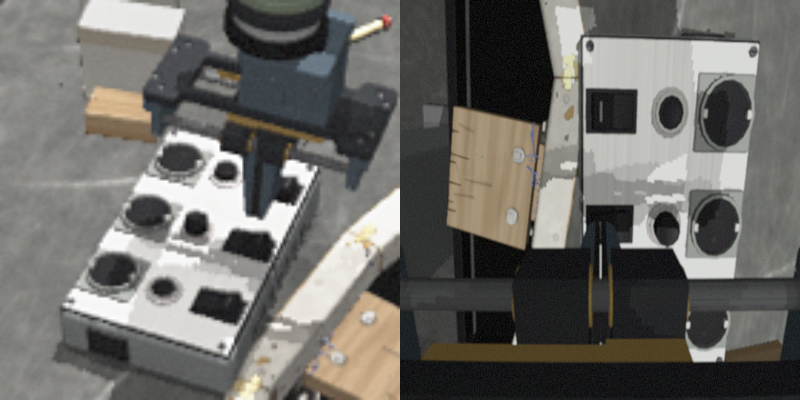

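The left button (165,288) and the right one (226,172) are in, the middle one (195,225) is still out, and the fingertips are above the front half of the middle rocker. Going down.

```bash
python3 -m jog '[[[-0.1,-0.1,1],0,0],[[0,0,1],0,0],[[0,0,0.9],0,0],[[0,0,0.3],0,0],[[0,0,0],0,0],[[0,0,0],0,0]]' ; for i in 1 2 3 ; do python3 -m jog '[[[0,0,0.1],0,0]]' | grep -E "pos|force"; done
```

```text
time_s: 15.62
ee_pos: [491.2, 148.6, 94.0]
ee_rot: [178.1, -0.4, 95.0]
force: [0.0, 0.5, -0.5]
gripper_width: 0.4
ee_pos: [491.4, 148.7, 93.3]
force: [0.4, 0.3, -0.1]
ee_pos: [491.6, 148.8, 92.4]
force: [-0.3, -0.0, -0.1]
ee_pos: [491.7, 148.9, 91.5]
force: [0.4, -0.4, 0.7]
```

```bash
python3 -m jog '[[[0,-0.25,0.05],0,0]]' | grep -E "pos|force"; for i in 1 2 3 4 ; do python3 -m jog '[[[0,0,0.1],0,0]]' | grep -E "pos|force"; done
```

```text
ee_pos: [489.3, 148.7, 90.9]
force: [0.7, 0.7, -0.6]
ee_pos: [488.9, 148.6, 89.9]
force: [-1.7, -0.2, 4.7]
ee_pos: [488.7, 148.6, 89.5]
force: [-3.2, -0.6, 8.6]
ee_pos: [488.5, 148.6, 89.2]
force: [-2.2, -0.7, 8.6]
ee_pos: [488.4, 148.6, 89.1]
force: [-1.8, -0.2, 8.3]
```

```bash
for i in 1 2 3 4 ; do python3 -m jog '[[[0,0.03,0.14],0,0]]' | grep -E "pos|force"; done
```

```text
ee_pos: [488.1, 148.6, 88.5]
force: [-3.8, -0.4, 7.6]
ee_pos: [487.6, 148.5, 87.7]
force: [-4.0, 0.5, 5.7]
ee_pos: [487.6, 148.5, 86.5]
force: [-0.3, 0.4, -0.1]
ee_pos: [488.2, 148.6, 85.0]
force: [-0.1, 0.5, -0.4]
```

The rocker snapped. I'll retract and check.

```bash
python3 -m jog '[[[0,0,-2],0,0],[[0,0,-5],0,0],[[0,0,-5],0,0],[[-5,0,0],0,0],[[-5,0,-2],0,0],[[-5,0,0],0,0],[[-5,0,0],0,0],[[0,0,0],0,0],[[0,0,0],0,0]]'
python3 - <<'E'
from h import *
w=grab('wrist');s=grab('scene')
a=s['color'][185:290,190:330]
cv2.imwrite('pics/f.png',np.hstack([cv2.resize(a,(440,330),interpolation=2),cv2.resize(w['color'][:210,100:400],(360,330))])[:,:,::-1])
E
```

```text
time_s: 18.25
ee_pos: [505.0, -57.1, 226.5]
ee_rot: [177.9, -0.3, 95.2]
force: [0.4, 0.5, -0.6]
gripper_width: 0.5
```

View pics/f.png

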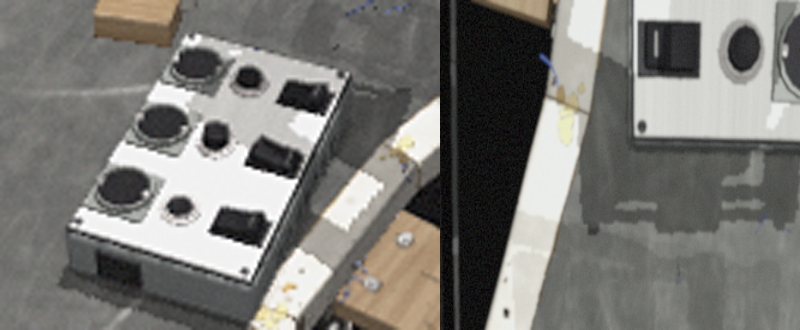

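The left and right buttons (180,207) and (248,77) are in, and the middle one (215,137) is out. The middle rocker (275,155) is tilted front-down, unlike its two neighbours, and the arm is clear. I'll hand in.

```bash
python3 -c "
from workcell import job_done
print(job_done())"
```

```text
the job is handed in; nothing more can be done
None
```

The left and right breakers are reset, and the middle one was dead, so I switched its outlet off at the rocker. I handed the job in at about 18 s of the 64 s allowed.

- **Left button:** it snapped over after a peak of about 10 N, and the force then fell to zero.
- **Right button:** it snapped over at about 8.5 N and then reached its stop. The highest reading on it was 8.7 N.
- **Middle button:** it stayed soft at about 3 N, then stopped hard. I pressed no further than about 10 N there (highest reading 10.4 N, with no snap). I judged it dead from that and from both others snapping.
- **Middle rocker:** it turned at about 8.6 N, and the force then dropped to zero.

**Last checks:** the final picture shows the left and right buttons in and the middle one out. The middle rocker is front-down and the outer two rockers are still on. The arm stayed within the box area and ended clear of everything, with about zero force.

I read the rocker and button states from the pictures and the force readings only. I did not separately check the tools in the final picture, but the arm never went near the table surface. No check failed or disagreed. At first the views put the left button's position about 7 mm apart, because the scene camera sees the button's side. They agreed once I corrected for that.

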